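# Measure out the 14 mm board and seat it in the edge clamp

## Robot

A 6-joint arm with a two-finger parallel gripper is mounted at the origin on the work surface. World frame = base frame: x ahead of the robot, y to its left, z up, the work surface at z = 0. Lengths are in mm, angles in rad, forces in N, time in s.
With the tool pointing down it reaches from about 400 to 925 mm from the base axis. Payload 12.5 kg.
Tool frame: the origin (TCP) lies midway between the tips of the shut fingers; the grasp point (between the pads) lies 19 mm behind it (env.grip_depth is the distance from the TCP to the grasp point, in mm); z points along the fingers, y is the line along which they close (so a half turn about z gives the same grasp; the last joint's range is limited). The gripper opens to 95 mm and grips with 3 to 60 N. Pads are 20 mm wide; open, the fingers measure 119 mm over their backs; the gripper's body (75 mm by 180 mm) begins 59 mm behind the grasp point.
Start: joints at [-1.455, 0.491, 1.559, -0, 1.092, -0.106], TCP at [137.514, -609.706, 176.761] pointing down, gripper open.
Joint ranges: [-3.1, 3.1], [-0.84, 2.19], [0.05, 2.79], [-1.13, 4.28], [0.06, 2.93], [-2.69, 2.69]. Speed limits (rad/s): [2.22, 2.22, 2.79, 3.14, 3.14, 3.14].

## Interface

Orientations are given as [roll, pitch, yaw] about the fixed x, y, z axes, in that order (R = Rz(yaw) Ry(pitch) Rx(roll)).
In Python, from cell import monitor, viewer, order, env gives the robot as it stands.
- The arm moves only by the tool move_arm, never from a script. Its argument "moves" is one flat list of numbers, 4 for each row, row after row: the shift along the tool's x, y, z normalised to -1 to 1, where 1 is 0.15 m, then the turn about the tool's z normalised to -1 to 1, where 1 is pi/2 rad. A call has 1 to 10 rows; each row shifts and turns the commanded pose from where the row before left it, along the tool's axes as they then stand; what a row does not reach is not made up. A row lasts 1/8 s, in which the tool goes at most 62.5 mm and 10.7 degrees, less where a joint would pass 70% of its speed; a pose out of reach is approached as far as the arm can. A call with a number of a shift or a turn outside -1 to 1 is refused whole. A call with a gripper value outside its range is refused whole. "claw" is the finger opening in mm, from 0 to 95.1, set as the call begins (left out, the last holds). The fingers move at their own pace and stop on an object; the grip force is fixed at half the most. Time passes only in rows, so rows that do not move let the fingers close. It gives the time, the measured TCP pose, the force, the opening and the grip force at its end, in the units of the state.
- monitor.state(): the state, without advancing time (a new reading comes with each control period).
- viewer.read_camera(name): name is "scene" or "top" or "wrist"; returns the picture (420x560x3 uint8, red, green, blue); there is no depth.
- viewer.camera_info(name): a dict with "K" (3x3 intrinsics, pixels), "camera_from_world" (4x4, takes a point from world to camera coordinates). Camera axes: x right, y down, z forward; pixel columns grow to the right and rows downward; lengths in mm; the calibration is good to about 2 mm. A picture is of the moment at which its call begins: read the wrist's pose just before it. camera_info takes no time and is no camera call; for the wrist camera it gives the pose at the moment of the call.
- order.job_done(): hands the job in; it is judged then, once.
The state is a dict: "t": time; "joints": joint angles; "qvel": joint speeds; "tau": joint torques, N m; "eef_pos": TCP position; "tcp_rot": TCP orientation; "ft_force": force on the tool from outside, world axes, zero at the start; "moment": the same for the moment, N m; "opening": opening from 0.0 (shut) to 1.0 (fully open); "grip_force": force on a finger pad.
Only numpy, scipy, OpenCV 4.12 (cv2) and the standard library are available. Lean on these libraries where they do the work, as an engineer would, in place of code of your own. Each camera call takes 0.05 s, during which the arm holds its last target. There are 200 camera calls.

## Task

Three red boards stand in the wooden stand; by pinching them between the fingers, find the one that is 14 mm thick. Stand it upright in the middle of the grey sprung edge clamp, cheeks on its two faces, and press it straight down between the cheeks until it sits firmly on the hidden depth stop, pressing on the stop with roughly 10 N and never more than 25 N; then let go. Leave the other two boards standing in their slots and the things around undisturbed.

Things in the scene. Friction and masses are not known exactly. Their poses are not given: they have to be found in the camera images.
- stand: Fixed wooden stand, 100 (x) x 216 (y) mm, floor for the boards 10 mm above the bench. Three slots in a row along its y at -72, 0 and +72 mm, each between two 14 mm high ribs 22 mm apart, holding one board on edge with its thickness along the stand's y. Origin: centre of the underside.
- board_a_center (a point): One of three look-alike dark red rigid fibreboards, 70 mm wide (its x), 95 mm high (its z); the thickness (its y) is 11, 14 or 17 mm, and the letter does not tell which: every board must be measured. About 0.1 kg. Stands on edge in a slot of the stand, in an unknown order. The point is the board's centre, half-way up.
- board_b_center (a point): One of three look-alike dark red rigid fibreboards, 70 mm wide (its x), 95 mm high (its z); the thickness (its y) is 11, 14 or 17 mm, and the letter does not tell which: every board must be measured. About 0.1 kg. Stands on edge in a slot of the stand, in an unknown order. The point is the board's centre, half-way up.
- board_c_center (a point): One of three look-alike dark red rigid fibreboards, 70 mm wide (its x), 95 mm high (its z); the thickness (its y) is 11, 14 or 17 mm, and the letter does not tell which: every board must be measured. About 0.1 kg. Stands on edge in a slot of the stand, in an unknown order. The point is the board's centre, half-way up.
- clamp: Fixed clamp on a grey base 130 (x) x 120 (y) x 12 mm; origin at the centre of its underside. Two pale wooden cheeks in its middle, 90 mm long along x, face one another across y; each springs outward along y by up to 10 mm (about 600 N/m, 2 N preload) from a rest gap of 8 mm. A board goes in from above, its thickness along the clamp's y; spreading the cheeks takes 8 to 14 N, then sliding 3 to 8 N.
- clamp_mouth (a point): Centre of the clamp's mouth, 57 mm above the bench at the cheeks' tops, axes as the clamp's. The gap is 28 mm here, narrowing to 8 mm at 40 mm height. Below, out of sight between the cheeks, lies a rigid steel depth stop, 60 mm long in x, for the board's lower edge: its top is set somewhere 16 to 30 mm above the bench (not measured); on it the push climbs steeply.
- cheek_left_face (a point): Middle of the inner face of the clamp's +y cheek, 27 mm above the bench; moves with the cheek.
- cheek_right_face (a point): Middle of the inner face of the clamp's -y cheek, 27 mm above the bench; moves with the cheek.
- bin: Bystander, leave alone: open red plastic bin, 140 x 100 x 70 mm high. Origin: centre of the underside.
- glue: Bystander, leave alone: closed metal glue can, 60 mm diameter, 100 mm high. Origin: centre of the underside.
- marker: Bystander, leave alone: white marker with blue cap, 130 mm long along its x, 17 mm thick, lying. Origin: middle, on the bench.
- awl: Bystander, leave alone: black-handled awl, 170 mm long along its x, lying on the bench.
There are look-alikes about, which are no part of the job. Leave any blue look-alike of the part that bears board_b_center alone. Leave any yellow look-alike of the part that bears board_a_center alone.

How it is judged (in metres and radians):
On the way, in this order (a step that is already met when the one before it is completed fails the run):
1. a board is lifted out of the stand between the fingers (((contact force between board_a and the fingers above 1 N and height (world z) of board_a_center above 0.08 m) or (contact force between board_b and the fingers above 1 N and height (world z) of board_b_center above 0.08 m) or (contact force between board_c and the fingers above 1 N and height (world z) of board_c_center above 0.08 m))), for 0.1 s.
2. the 14 mm board, upright between the cheeks, is pressed on the depth stop with 3 N or more (horizontal distance between cheek_left_face and cheek_right_face between 0.0125 and 0.0155 m and ((contact force between board_a and stop_c0 above 3 N and horizontal distance between board_a_center and clamp_mouth below 0.012 m and angle between board_a_center's own z axis and vertical below 0.12 rad) or (contact force between board_b and stop_c0 above 3 N and horizontal distance between board_b_center and clamp_mouth below 0.012 m and angle between board_b_center's own z axis and vertical below 0.12 rad) or (contact force between board_c and stop_c0 above 3 N and horizontal distance between board_c_center and clamp_mouth below 0.012 m and angle between board_c_center's own z axis and vertical below 0.12 rad))), for 0.2 s.
At the end, for the whole second after the job is handed in: The 14 mm board is released at rest with its lower edge on the depth stop, centred in the clamp within 10 mm, upright within 0.08 rad, parallel to the cheeks within 0.15 rad; the other two boards stand (within 0.2 rad) within 25 mm of their starts (horizontal distance between cheek_left_face and cheek_right_face between 0.0125 and 0.0155 m and ((contact force between board_a and stop_c0 above 0.1 N and horizontal distance between board_a_center and clamp_mouth below 0.01 m and angle between board_a_center's own z axis and vertical below 0.08 rad and angle between the y axis of board_a_center and the y axis of clamp, either way round below 0.15 rad and linear speed of board_a below 0.02 m/s and distance of each of board_b_center, board_c_center from where it was at the start of the episode below 0.025 m and angle between each of board_b_center, board_c_center's own z axis and vertical below 0.2 rad) or (contact force between board_b and stop_c0 above 0.1 N and horizontal distance between board_b_center and clamp_mouth below 0.01 m and angle between board_b_center's own z axis and vertical below 0.08 rad and angle between the y axis of board_b_center and the y axis of clamp, either way round below 0.15 rad and linear speed of board_b below 0.02 m/s and distance of each of board_a_center, board_c_center from where it was at the start of the episode below 0.025 m and angle between each of board_a_center, board_c_center's own z axis and vertical below 0.2 rad) or (contact force between board_c and stop_c0 above 0.1 N and horizontal distance between board_c_center and clamp_mouth below 0.01 m and angle between board_c_center's own z axis and vertical below 0.08 rad and angle between the y axis of board_c_center and the y axis of clamp, either way round below 0.15 rad and linear speed of board_c below 0.02 m/s and distance of each of board_a_center, board_b_center from where it was at the start of the episode below 0.025 m and angle between each of board_a_center, board_b_center's own z axis and vertical below 0.2 rad))); the robot touches nothing.
It fails at once if the depth stop is loaded with more than 25 N (contact force between stop_c0 and anything else above 25 N).
It fails at once if a board is knocked over (angle between any of board_a_center, board_b_center, board_c_center's own z axis and vertical above 0.7 rad).
It fails at once if a bystander is pushed more than 30 mm (distance of any of bin, glue, marker, awl from where it was at the start of the episode above 0.03 m).
It also fails if it takes over 72 s, if anything falls off the work surface, if the arm or the gripper's body presses on something with over 40 N, if the wrist force passes 120 N, or if a joint passes its speed limit or range.

## Working session

There is one attempt and no reset: what is moved stays moved. The work goes in short steps, Python scripts to look and compute and a tool call to move; the robot and the scene stay as the last step left them, time stands still between calls to the robot, and variables do not carry over. Pictures are saved under pics/ and viewed, at most 10 in all, crops included, and the job is handed in when it is done.

Besides the shell and the picture viewer there is one more tool, called after "Call:" as name(argument=value, ...) on one line, values as JSON. move_arm: Moves the arm, as the interface text tells. Scaled input: -1 to 1 covers 0.15 m each way for a shift and pi/2 rad each way for a turn. Its arguments: {"type":"object","properties":{"moves":{"type":"array"},"claw":{"type":"number"}},"required":["moves"]}

```bash
mkdir -p pics; python3 - <<'E'
from cell import monitor, viewer, order, env
import cv2
print(monitor.state())
for n in("top","scene"):
    im=viewer.read_camera(n); cv2.imwrite(f"pics/{n}0.png",im[:,:,::-1]); print(n,viewer.camera_info(n))
E
```

```text
{'t': 0.0, 'joints': array([-1.45458237e+00,  4.91552584e-01,  1.55947580e+00, -5.29046731e-06,
        1.09172469e+00, -1.05574048e-01]), 'qvel': array([-0.00134232, -0.00055522,  0.00054051, -0.00033657,  0.00037906,
       -0.00072276]), 'tau': array([ 2.79886110e-03, -6.12631845e+01, -2.58179712e+01,  6.93554711e-02,
        4.82566771e-02, -1.06624213e-04]), 'eef_pos': array([ 137.4845337 , -609.37534927,  176.15704602]), 'tcp_rot': array([-3.14043820e+00, -1.17616314e-04,  2.21790379e-01]), 'ft_force': array([-1.12298575,  1.38236774,  0.18823828]), 'moment': array([-0.01369813,  0.00767945, -0.01949751]), 'grip_force': 0.0, 'opening': 1.0022476068212312}
top {'K': array([[455.5692641 ,   0.        , 278.5290307 ],
       [  0.        , 455.5692641 , 206.93409313],
       [  0.        ,   0.        ,   1.        ]]), 'camera_from_world': array([[ 2.63515487e-02, -9.99558527e-01,  1.37239402e-02,
        -2.32903543e+01],
       [-9.94410533e-01, -2.76150189e-02, -1.01907327e-01,
         6.04718876e+02],
       [ 1.02241325e-01, -1.09618147e-02, -9.94699226e-01,
         1.08431901e+03],
       [ 0.00000000e+00,  0.00000000e+00,  0.00000000e+00,
         1.00000000e+00]])}
scene {'K': array([[453.02150686,   0.        , 284.80233673],
       [  0.        , 453.02150686, 209.64861891],
       [  0.        ,   0.        ,   1.        ]]), 'camera_from_world': array([[ 4.20761793e-01,  9.06938604e-01, -2.05397749e-02,
        -2.36881316e+02],
       [ 6.17644470e-01, -3.02984101e-01, -7.25751985e-01,
        -3.03587614e+02],
       [-6.64435717e-01,  2.92682428e-01, -6.87649747e-01,
         1.69171793e+03],
       [ 0.00000000e+00,  0.00000000e+00,  0.00000000e+00,
         1.00000000e+00]])}
```

View pics/top0.png

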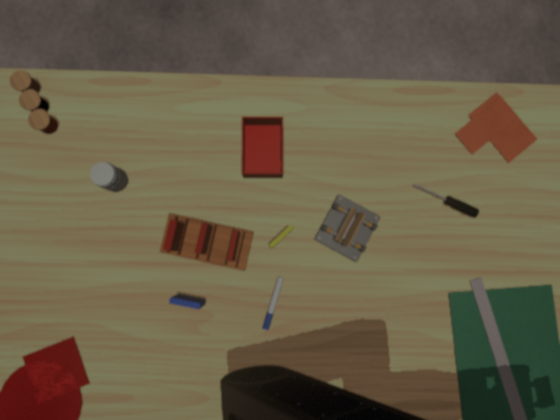

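View pics/scene0.png

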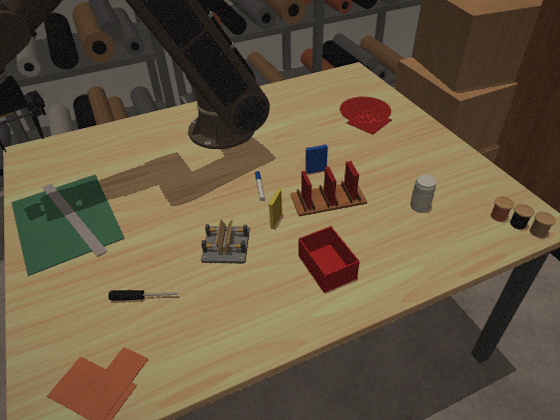

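The top view shows the stand near (207,242), with three red boards, and the clamp near (348,228). The yellow decoy is at (281,236), the blue one at (187,300) and the marker at (273,303). The scene view agrees. I'll enlarge the crop to get the corners.

```bash
python3 - <<'E'
import cv2
im=cv2.imread("pics/top0.png")[190:270,150:390]
im=cv2.convertScaleAbs(cv2.resize(im,None,fx=3.3,fy=3.3,interpolation=cv2.INTER_CUBIC),alpha=1.6)
for k in range(150,390,20): cv2.putText(im,str(k),(int((k-150)*3.3),10),0,.35,(255,255,255))
for k in range(190,270,20): cv2.putText(im,str(k),(0,int((k-190)*3.3)+5),0,.35,(255,255,255))
cv2.imwrite("pics/crop0.png",im)
E
```

```text
(no output)
```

View pics/crop0.png

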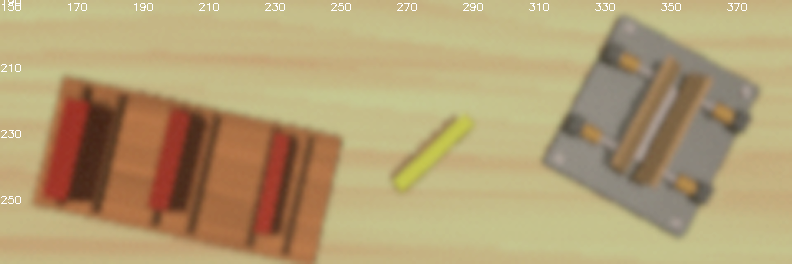

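The crop gives the stand's four corners, about (170,213), (254,231), (245,269) and (161,252), and the clamp's, about (339,194), (380,217), (356,262) and (314,239). The cheeks run from upper right to lower left.

```bash
cat > h.py <<'E'
import numpy as np
from cell import monitor, viewer, order, env
def ray(info,uv,z):
    K,T=info["K"],info["camera_from_world"]; R,t=T[:3,:3],T[:3,3]
    uv=np.atleast_2d(uv).astype(float); c=-R.T@t
    d=(R.T@np.linalg.inv(K)@np.c_[uv,np.ones(len(uv))].T).T
    return c+d*((z-c[2])/d[:,2])[:,None]
def proj(info,P):
    K,T=info["K"],info["camera_from_world"]; P=np.atleast_2d(P)
    p=(K@(T[:3,:3]@P.T+T[:3,3:])).T
    return p[:,:2]/p[:,2:]
E
python3 - <<'E'
from h import *
i=viewer.camera_info("top"); o=np.array([150,190])
S=ray(i,np.array([[65,77],[35,205],[315,262],[342,137]])/3.3+o,10)
C=ray(i,np.array([[625,14],[542,162],[680,238],[760,88]])/3.3+o,12)
for n,P in(("stand",S),("clamp",C)):
    e=[np.linalg.norm(P[k]-P[(k+1)%4]) for k in range(4)]
    xa=(P[0]+P[3]-P[1]-P[2]); ya=P[0]+P[1]-P[2]-P[3]
    print(n,P.mean(0).round(1),np.round(e),"xdir",np.arctan2(xa[1],xa[0]),np.arctan2(ya[1],ya[0])-np.pi/2)
Y=ray(i,np.array([[400,185],[465,122]])/3.3+o,50);print(Y)
s=monitor.state();print(viewer.camera_info("wrist"))
E
```

```text
stand [516.6 166.4  10. ] [ 98. 213.  95. 213.] xdir -0.18002356727289454 -0.17962923210416504
clamp [ 559.5 -179.8   12. ] [129. 117. 129. 116.] xdir -0.48653178800189195 -0.4783525810985183
[[508.92378626   8.26114985  50.        ]
 [555.75212089 -37.64590698  50.        ]]
{'K': array([[316.43577914,   0.        , 277.97938115],
       [  0.        , 316.43577914, 214.5239782 ],
       [  0.        ,   0.        ,   1.        ]]), 'camera_from_world': array([[ 2.19345464e-01, -9.75645408e-01, -1.89899782e-03,
        -6.23494431e+02],
       [-9.47113498e-01, -2.13397372e-01,  2.39661392e-01,
        -2.66797170e+01],
       [-2.34229778e-01, -5.07700727e-02, -9.70854681e-01,
         3.89709863e+02],
       [ 0.00000000e+00,  0.00000000e+00,  0.00000000e+00,
         1.00000000e+00]])}
```

Call:
move_arm(moves=[0, 0, -0.04, 0.1122, 0, 0, -0.04, 0.1122, 0, 0, -0.04, 0.1122, 0, 0, -0.04, 0.1122, 0.097, -0.32, 0, 0, 0.097, -0.32, 0, 0, 0.097, -0.32, 0, 0, 0.097, -0.32, 0, 0, 0.097, -0.32, 0, 0, 0.097, -0.32, 0, 0], claw=95)

```text
t: 1.35
eef_pos: [349.5, -393.9, 200.6]
tcp_rot: [-3.142, 0.0, -0.483]
ft_force: [0.3, -0.2, -0.5]
opening: 1.0
grip_force: 0.0
```

Call:
move_arm(moves=[0.097, -0.32, 0, 0, 0.097, -0.32, 0, 0, 0.097, -0.32, 0, 0, 0.097, -0.32, 0, 0, 0.097, -0.32, 0, 0, 0.097, -0.32, 0, 0, 0, 0, 0, 0])

```text
t: 2.22
eef_pos: [561.1, -178.4, 200.1]
tcp_rot: [-3.141, 0.001, -0.48]
ft_force: [0.2, 0.3, -0.2]
opening: 0.997
grip_force: 0.0
```

```bash
python3 - <<'E'
from h import *
import cv2
s=monitor.state();print(s["eef_pos"],s["tcp_rot"],s["ft_force"])
i=viewer.camera_info("wrist"); im=viewer.read_camera("wrist")
np.savez("w1.npz",**i); cv2.imwrite("pics/w1.png",cv2.convertScaleAbs(cv2.resize(im[:,:,::-1],None,fx=1.4,fy=1.4,interpolation=cv2.INTER_CUBIC),alpha=1.5))
E
```

```text
[ 561.14275102 -178.40687408  200.09431843] [-3.14145559e+00  6.80533739e-04 -4.79651622e-01] [ 0.20864122  0.34918137 -0.17078337]
```

View pics/w1.png

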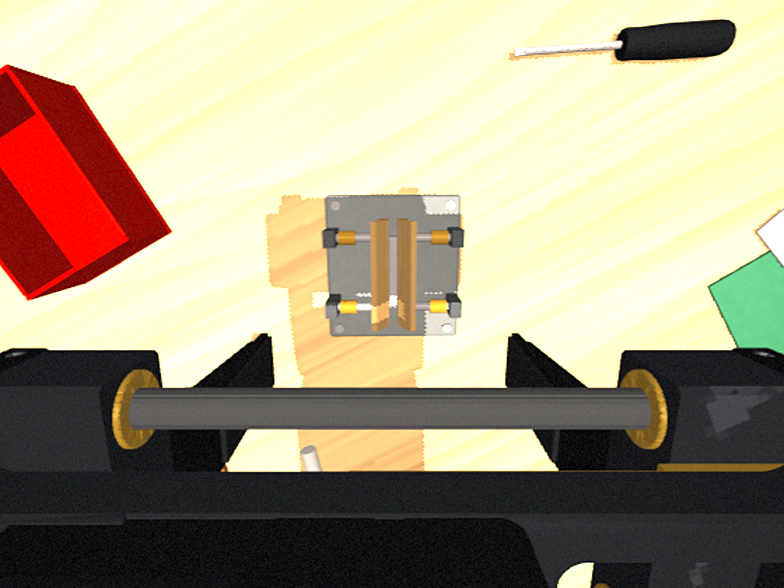

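The wrist view shows the clamp base corners at about (325,195), (460,195), (457,335) and (328,335) in the 1.4x picture. The cheeks run vertically, centred near x=393.

```bash
python3 - <<'E'
from h import *
i=dict(np.load("w1.npz"))
C=ray(i,np.array([[325.5,195],[460.5,195],[457,335],[328,335]])/1.4,12)
e=[np.linalg.norm(C[k]-C[(k+1)%4]) for k in range(4)]
xa=C[0]+C[1]-C[2]-C[3]; ya=C[0]+C[3]-C[1]-C[2]
print(C.mean(0),np.round(e),np.arctan2(xa[1],xa[0]),np.arctan2(ya[1],ya[0])-np.pi/2)
M=ray(i,np.array([[371,218],[416,218],[414,330],[372,330]])/1.4,57);print(M,M.mean(0))
xa=M[0]+M[1]-M[2]-M[3];print(np.arctan2(xa[1],xa[0]))
# expected px of clamp at top estimate
E
```

```text
[ 559.16007191 -179.90313675   12.        ] [117. 128. 121. 128.] -0.4818411385022711 -0.48003429725115154
[[ 608.74646807 -186.21244387   57.        ]
 [ 592.55343378 -217.30307442   57.        ]
 [ 511.62795285 -174.78294526   57.        ]
 [ 527.69677731 -143.9066108    57.        ]] [ 560.156158   -180.55126859   57.        ]
-0.4824252396180002
```

Call:
move_arm(moves=[0, 0, 0, -0.0955, 0, 0, 0, -0.0955, -0.088, -0.276, 0, 0, -0.088, -0.276, 0, 0, -0.088, -0.276, 0, 0, -0.088, -0.276, 0, 0, -0.088, -0.276, 0, 0, -0.088, -0.276, 0, 0, -0.088, -0.276, 0, 0, -0.088, -0.276, 0, 0], claw=50)

```text
t: 3.52
eef_pos: [515.8, 164.1, 200.7]
tcp_rot: [3.141, 0.0, -0.185]
ft_force: [0.1, 0.0, 0.4]
opening: 0.524
grip_force: 0.0
```

Call:
move_arm(moves=[0, 0, 0, 0, 0, 0, 0, 0])

```text
t: 3.78
eef_pos: [516.1, 163.1, 200.7]
tcp_rot: [3.141, 0.0, -0.184]
ft_force: [0.4, 0.2, 0.4]
opening: 0.526
grip_force: 0.0
```

```bash
python3 - <<'E'
from h import *
import cv2
s=monitor.state();print(s["eef_pos"],s["tcp_rot"],s["ft_force"])
i=viewer.camera_info("wrist"); im=viewer.read_camera("wrist")
np.savez("w2.npz",**i); cv2.imwrite("pics/w2.png",cv2.convertScaleAbs(cv2.resize(im[:,:,::-1],None,fx=1.4,fy=1.4,interpolation=cv2.INTER_CUBIC),alpha=1.3))
E
```

```text
[516.1389034  163.07807609 200.65212458] [ 3.14117628e+00  8.57350059e-05 -1.83671017e-01] [0.44738743 0.17253943 0.35390803]
```

View pics/w2.png

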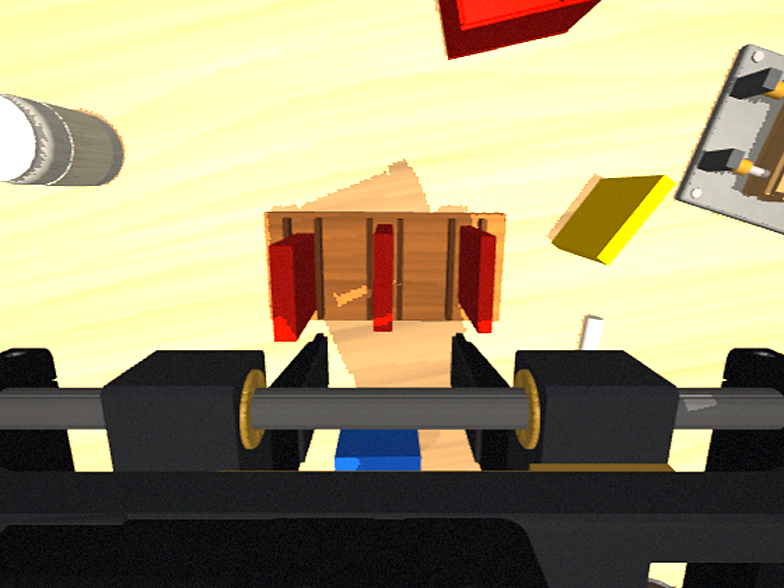

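The boards' top faces show at x≈272–295 (left), 374–392 (middle) and 477–493 (right), over y≈228–335. The middle one looks about 14 mm, but pinching will decide.

```bash
python3 - <<'E'
from h import *
i=dict(np.load("w2.npz"))
S=ray(i,np.array([[264.5,212],[506,212],[498,321]])/1.4,10);e=S[0]-S[1];print(S.round(1),np.linalg.norm(e),np.arctan2(e[1],e[0])-np.pi/2, ((S[0]+S[2])/2))
for n,p in dict(L=[[273,341],[295,341]],M=[[374,331],[392,331],[374,226],[391,226]],R=[[477,332],[493,332]]).items():
    print(n,ray(i,np.array(p)/1.4,105).round(1))
# predicted slots at top
c=np.array([516.6,166.4]);a=-.18
for s in(72,0,-72):
    q=c+s*np.array([-np.sin(a),np.cos(a)]); print(s,q, proj(i,np.r_[q,105]-np.array([35*np.cos(a),35*np.sin(a),0]))*1.4)
E
```

```text
[[584.2 263.2  10. ]
 [545.2  53.8  10. ]
 [446.9  73.3  10. ]] 212.97976711613626 -0.1843145480654722 [515.56562658 168.27241866  10.        ]
L [[493.9 253.3 105. ]
 [491.  237.7 105. ]]
M [[488.  180.3 105. ]
 [485.6 167.6 105. ]
 [561.1 166.1 105. ]
 [559.  154.7 105. ]]
R [[473.7 107.8 105. ]
 [471.6  96.5 105. ]]
72 [529.49012929 237.23674588] [[285.89263962 337.15680667]]
0 [516.6 166.4] [[385.97116804 336.76320966]]
-72 [503.70987071  95.56325412] [[486.12393682 336.36932068]]
```

Call:
move_arm(moves=[0.037, -0.035, 0, 0, 0, 0, 0.226, 0, 0, 0, 0.226, 0, 0, 0, 0.226, 0, 0, 0, 0.226, 0, 0, 0, 0, 0, 0, 0, 0, 0])

```text
t: 4.7
eef_pos: [523.5, 168.1, 66.1]
tcp_rot: [-3.141, -0.001, -0.184]
ft_force: [-0.7, 0.4, 0.8]
opening: 0.528
grip_force: 0.0
```

Call:
move_arm(moves=[0, 0, 0, 0, 0, 0, 0, 0, 0, 0, 0, 0, 0, 0, 0, 0, 0, 0, 0, 0, 0, 0, 0, 0], claw=5)

```text
t: 5.45
eef_pos: [522.7, 168.3, 65.2]
tcp_rot: [3.142, -0.0, -0.183]
ft_force: [0.4, -0.4, 2.9]
opening: 0.139
grip_force: 30.0
```

```bash
python3 - <<'E'
from h import *
s=monitor.state();print(s["t"],s["eef_pos"],s["tcp_rot"],s["ft_force"],s["opening"]*95.1,s["opening"]*95,s["grip_force"])
E
```

```text
5.45 [522.7066052  168.3057295   65.22974912] [ 3.14157577e+00 -2.09190440e-04 -1.83109807e-01] [ 0.42491052 -0.36523976  2.9120831 ] 13.224931741910133 13.211025399384466 30.00263661146164
```

Call:
move_arm(moves=[0, 0, 0, 0, 0, 0, 0, 0, 0, 0, 0, 0, 0, 0, -0.2, 0, 0, 0, -0.2, 0, 0, 0.2417, 0, 0, 0, 0.2417, 0, 0, 0, 0, 0, 0, 0, 0, 0.2, 0, 0, 0, 0.2, 0], claw=45)

```text
t: 6.7
eef_pos: [509.8, 97.5, 64.6]
tcp_rot: [-3.141, -0.001, -0.183]
ft_force: [0.1, -0.5, 0.3]
opening: 0.47
grip_force: 0.0
```

Call:
move_arm(moves=[0, 0, 0, 0, 0, 0, 0, 0])

```text
t: 6.95
eef_pos: [509.9, 97.4, 65.9]
tcp_rot: [-3.141, -0.001, -0.183]
ft_force: [0.5, -0.2, -0.4]
opening: 0.472
grip_force: 0.0
```

Call:
move_arm(moves=[0, 0, 0, 0, 0, 0, 0, 0, 0, 0, 0, 0, 0, 0, 0, 0, 0, 0, 0, 0, 0, 0, 0, 0], claw=5)

```text
t: 7.7
eef_pos: [509.5, 97.0, 65.2]
tcp_rot: [3.142, -0.0, -0.183]
ft_force: [0.3, 0.3, 3.6]
opening: 0.102
grip_force: 30.0
```

Call:
move_arm(moves=[0, 0, 0, 0, 0, 0, 0, 0, 0, 0, 0, 0, 0, 0, -0.2, 0, 0, 0, -0.2, 0, -0.05, -0.32, 0, 0, 0, -0.32, 0, 0, 0, -0.3187, 0, 0, 0, 0, 0, 0, 0, 0, 0, 0], claw=45)

```text
t: 8.95
eef_pos: [527.8, 239.4, 124.8]
tcp_rot: [3.141, 0.001, -0.183]
ft_force: [-0.4, -0.3, -0.7]
opening: 0.473
grip_force: 0.0
```

Call:
move_arm(moves=[0, 0, 0.2, 0, 0, 0, 0.2, 0, 0, 0, 0, 0, 0, 0, 0, 0])

```text
t: 9.45
eef_pos: [528.8, 239.2, 66.1]
tcp_rot: [-3.141, -0.001, -0.184]
ft_force: [0.6, -0.9, 0.7]
opening: 0.472
grip_force: 0.0
```

Call:
move_arm(moves=[0, 0, 0, 0, 0, 0, 0, 0, 0, 0, 0, 0, 0, 0, 0, 0, 0, 0, 0, 0, 0, 0, 0, 0], claw=5)

```text
t: 10.2
eef_pos: [528.4, 239.8, 65.3]
tcp_rot: [-3.141, -0.0, -0.183]
ft_force: [-0.4, 0.2, 5.0]
opening: 0.168
grip_force: 30.0
```

The pinches read 13.2, 9.7 and 16.0 mm for the middle, right and left boards, so the middle one is the 14 mm board.

Call:
move_arm(moves=[0, 0, 0, 0, 0, 0, 0, 0, 0, 0, 0, 0, 0, 0, -0.2, 0, 0, 0, -0.2, 0, 0.05, 0.2377, 0, 0, 0, 0.2377, 0, 0, 0, 0, 0, 0, 0, 0, 0.2, 0, 0, 0, 0.2, 0], claw=45)

```text
t: 11.45
eef_pos: [523.0, 168.9, 64.6]
tcp_rot: [-3.141, -0.001, -0.183]
ft_force: [0.7, 1.0, -0.6]
opening: 0.473
grip_force: 0.0
```

Call:
move_arm(moves=[0, 0, 0, 0, 0, 0, 0, 0])

```text
t: 11.7
eef_pos: [523.2, 168.8, 65.9]
tcp_rot: [-3.141, -0.001, -0.183]
ft_force: [-0.5, -0.5, -0.1]
opening: 0.474
grip_force: 0.0
```

Call:
move_arm(moves=[0, 0, 0, 0, 0, 0, 0, 0, 0, 0, 0, 0, 0, 0, 0, 0, 0, 0, 0, 0, 0, 0, 0, 0], claw=5)

```text
t: 12.45
eef_pos: [522.8, 168.3, 65.3]
tcp_rot: [-3.142, -0.0, -0.183]
ft_force: [0.4, -0.1, 4.6]
opening: 0.137
grip_force: 30.0
```

Call:
move_arm(moves=[0, 0, -0.1, 0, 0, 0, -0.2, 0, 0, 0, -0.25, 0, 0, 0, -0.25, 0, 0, 0, -0.1, 0, 0, 0, 0, 0, 0, 0, 0, 0])

```text
t: 13.32
eef_pos: [522.0, 168.1, 198.8]
tcp_rot: [3.141, 0.002, -0.183]
ft_force: [-0.0, -1.0, -0.9]
opening: 0.137
grip_force: 30.0
```

```bash
python3 - <<'E'
from h import *
import cv2
s=monitor.state();print(s)
i=viewer.camera_info("wrist"); im=viewer.read_camera("wrist")
np.savez("w3.npz",**i); cv2.imwrite("pics/w3.png",cv2.convertScaleAbs(cv2.resize(im[:,:,::-1],None,fx=1.4,fy=1.4,interpolation=cv2.INTER_CUBIC),alpha=1.3))
E
```

```text
{'t': 13.325, 'joints': array([ 1.91198196e-01,  3.60155995e-01,  1.71785458e+00, -1.02827945e-04,
        1.06573752e+00,  1.94522016e+00]), 'qvel': array([-7.87350256e-04,  8.33340103e-03,  2.09974337e-05, -5.77908777e-04,
        3.93869432e-03,  1.51170816e-03]), 'tau': array([ 4.54778038e-02, -5.36298680e+01, -2.62493241e+01,  2.94626298e-03,
       -7.52673112e-02, -2.38173692e-05]), 'eef_pos': array([522.01301014, 168.13699173, 198.77213997]), 'tcp_rot': array([ 3.14072067e+00,  1.97323502e-03, -1.83176645e-01]), 'ft_force': array([-0.02115332, -1.04141074, -0.86235866]), 'moment': array([-0.00030007,  0.05348622,  0.0007642 ]), 'grip_force': 29.99404728412628, 'opening': 0.1371140719744875}
```

View pics/w3.png

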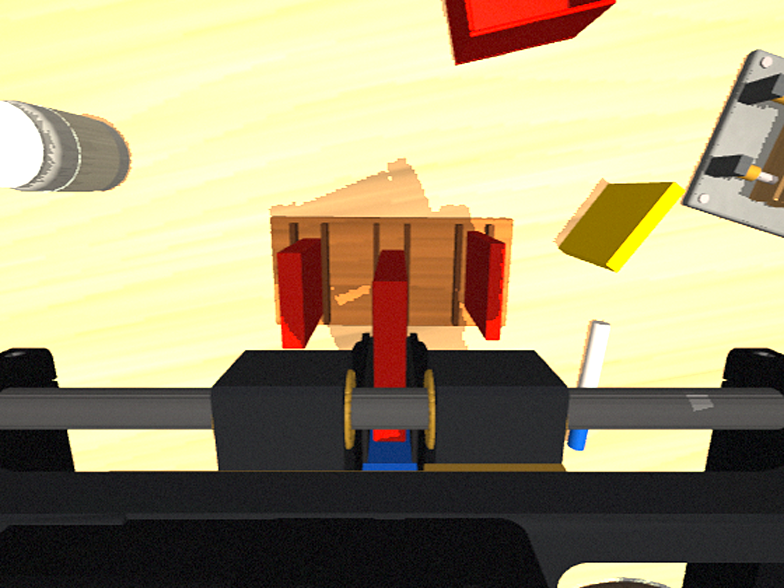

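The board is held upright. Its top face runs from y≈281 (far) to y≈440 (near), at x≈373–407, and the other two boards stand undisturbed.

```bash
python3 - <<'E'
from h import *
i=dict(np.load("w3.npz"))
P=ray(i,np.array([[373,281],[407,281],[372.5,440],[405.5,440]])/1.4,238.5);print(P.round(1),P.mean(0))
xa=P[0]+P[1]-P[2]-P[3];print(np.arctan2(xa[1],xa[0]),np.linalg.norm(xa)/2)
t=np.array([522.,168.1]);d=P.mean(0)[:2]-t;a=-.1832
print("tool offs",d@[np.cos(a),np.sin(a)],d@[np.sin(a),-np.cos(a)])
B=ray(i,np.array([[375,252],[405,252]])/1.4,143.5).mean(0);print("far bottom vs far top",B,(P[0]+P[1])/2)
E
```

```text
[[555.9 169.  238.5]
 [553.5 156.2 238.5]
 [488.6 182.4 238.5]
 [486.1 168.7 238.5]] [520.99939755 169.06162081 238.5       ]
-0.18955515124804073 68.55029112774157
tool offs -1.159043281087921 -0.7632421096806526
far bottom vs far top [552.89092377 162.77508545 143.5       ] [554.6606119 162.6034282 238.5      ]
```

Call:
move_arm(moves=[0, 0, 0, 0.095, 0, 0, 0, 0.095, 0.163, 0.2426, 0, 0, 0.163, 0.2426, 0, 0, 0.163, 0.2426, 0, 0, 0.163, 0.2426, 0, 0, 0.163, 0.2426, 0, 0, 0.163, 0.2426, 0, 0, 0.163, 0.2426, 0, 0, 0.163, 0.2426, 0, 0])

```text
t: 14.62
eef_pos: [560.8, -181.7, 198.8]
tcp_rot: [3.141, 0.002, -0.482]
ft_force: [1.5, 0.2, -0.7]
opening: 0.14
grip_force: 30.0
```

Call:
move_arm(moves=[0, 0, 0, 0, 0, 0, 0, 0, 0, 0, 0, 0])

```text
t: 15.0
eef_pos: [561.0, -179.2, 199.8]
tcp_rot: [3.142, 0.001, -0.481]
ft_force: [0.4, 0.3, -1.4]
opening: 0.139
grip_force: 30.0
```

```bash
python3 - <<'E'
from h import *
s=monitor.state();p=s["eef_pos"];print(p,s["tcp_rot"],s["ft_force"])
d=np.array([560.5,-180.5])-p[:2];a=s["tcp_rot"][2]
print(d@[np.cos(a),np.sin(a)]/150,d@[np.sin(a),-np.cos(a)]/150)
E
```

```text
[ 561.00391269 -179.21321419  199.83823573] [ 3.14158972e+00  6.88324974e-04 -4.80505594e-01] [ 0.35333564  0.27148431 -1.35295073]
0.000986250660396127 0.00915996162125905
```

Call:
move_arm(moves=[0.001, 0.009, 0.18, 0, 0, 0, 0.18, 0, 0, 0, 0.18, 0, 0, 0, 0, 0, 0, 0, 0, 0])

```text
t: 15.62
eef_pos: [561.2, -181.3, 120.2]
tcp_rot: [-3.142, -0.001, -0.481]
ft_force: [-0.2, -0.3, -0.7]
opening: 0.136
grip_force: 30.0
```

```bash
python3 - <<'E'
from h import *
import cv2
s=monitor.state();print(s["eef_pos"],s["tcp_rot"],s["ft_force"])
i=viewer.camera_info("wrist"); im=viewer.read_camera("wrist")
np.savez("w4.npz",**i); cv2.imwrite("pics/w4.png",cv2.convertScaleAbs(cv2.resize(im[100:360,180:400,::-1],None,fx=2.2,fy=2.2,interpolation=cv2.INTER_CUBIC),alpha=1.5))
E
```

```text
[ 561.17878887 -181.27746005  120.19514203] [-3.14156290e+00 -1.23495253e-03 -4.80871333e-01] [-0.17712646 -0.25248128 -0.72747145]
```

View pics/w4.png

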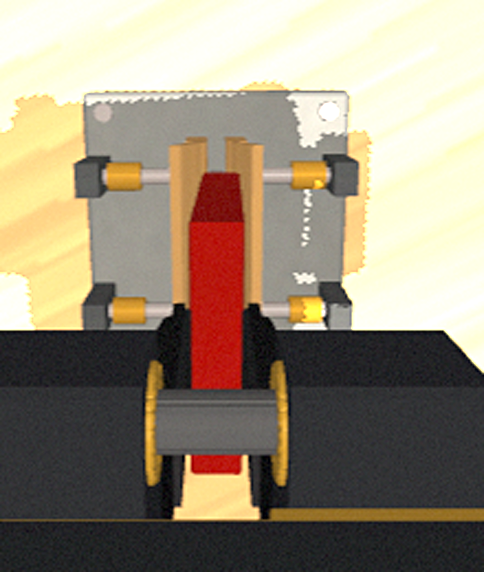

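The board's lower edge (x≈218 in the crop) is centred between the cheeks (about 217) and parallel to them. Going down.

Call:
move_arm(moves=[0, 0, 0.05, 0, 0, 0, 0.05, 0, 0, 0, 0.02, 0, 0, 0, 0.02, 0, 0, 0, 0.02, 0, 0, 0, 0, 0])

```text
t: 16.42
eef_pos: [561.3, -181.9, 95.9]
tcp_rot: [-3.142, -0.002, -0.482]
ft_force: [0.4, 0.8, 6.6]
opening: 0.134
grip_force: 30.0
```

Call:
move_arm(moves=[0, 0, 0.0133, 0, 0, 0, 0.0133, 0, 0, 0, 0.0133, 0])

```text
t: 16.8
eef_pos: [561.0, -181.7, 89.4]
tcp_rot: [-3.142, -0.001, -0.482]
ft_force: [0.1, 0.8, 3.7]
opening: 0.138
grip_force: 30.0
```

Call:
move_arm(moves=[0, 0, 0.0133, 0, 0, 0, 0.0133, 0])

```text
t: 17.05
eef_pos: [560.7, -181.6, 85.0]
tcp_rot: [3.142, -0.0, -0.482]
ft_force: [0.8, 0.6, 3.3]
opening: 0.137
grip_force: 30.0
```

Call:
move_arm(moves=[0, 0, 0.0033, 0, 0, 0, 0.0033, 0, 0, 0, 0, 0])

```text
t: 17.42
eef_pos: [560.6, -181.6, 84.1]
tcp_rot: [3.142, -0.0, -0.482]
ft_force: [0.6, 0.7, 3.2]
opening: 0.138
grip_force: 30.0
```

Call:
move_arm(moves=[0, 0, 0.0033, 0, 0, 0, 0.0033, 0, 0, 0, 0, 0])

```text
t: 17.8
eef_pos: [560.6, -181.6, 83.2]
tcp_rot: [3.142, -0.0, -0.482]
ft_force: [0.6, 0.3, 2.9]
opening: 0.138
grip_force: 30.0
```

Call:
move_arm(moves=[0, 0, 0.0033, 0, 0, 0, 0.0033, 0, 0, 0, 0, 0])

```text
t: 18.18
eef_pos: [560.7, -181.7, 82.3]
tcp_rot: [3.142, -0.0, -0.482]
ft_force: [0.7, -0.1, 5.6]
opening: 0.139
grip_force: 30.0
```

Call:
move_arm(moves=[0, 0, 0.002, 0, 0, 0, 0, 0])

```text
t: 18.42
eef_pos: [560.8, -181.7, 82.3]
tcp_rot: [3.142, -0.001, -0.482]
ft_force: [0.1, 0.2, 6.7]
opening: 0.138
grip_force: 30.0
```

Call:
move_arm(moves=[0, 0, 0.003, 0, 0, 0, 0, 0])

```text
t: 18.68
eef_pos: [560.9, -181.7, 82.2]
tcp_rot: [3.142, -0.001, -0.482]
ft_force: [-1.4, 1.8, 11.3]
opening: 0.143
grip_force: 30.0
```

Call:
move_arm(moves=[0, 0, 0.001, 0, 0, 0, 0, 0, 0, 0, 0, 0])

```text
t: 19.05
eef_pos: [560.9, -181.7, 82.2]
tcp_rot: [3.142, -0.001, -0.482]
ft_force: [-0.8, 1.0, 12.4]
opening: 0.139
grip_force: 30.0
```

Call:
move_arm(moves=[0, 0, 0, 0, 0, 0, 0, 0, 0, 0, 0, 0, 0, 0, 0, 0, 0, 0, -0.1, 0, 0, 0, -0.25, 0, 0, 0, -0.25, 0, 0, 0, -0.25, 0, 0, 0, 0, 0, 0, 0, 0, 0], claw=45)

```text
t: 20.3
eef_pos: [560.4, -181.4, 208.8]
tcp_rot: [3.142, 0.0, -0.482]
ft_force: [0.2, 0.1, -0.0]
opening: 0.473
grip_force: 0.0
```

```bash
python3 - <<'E'
from h import *
import cv2
s=monitor.state();print(s["t"],s["eef_pos"],s["ft_force"])
im=viewer.read_camera("wrist");im2=viewer.read_camera("scene")
a=cv2.resize(im[:,:,::-1],None,fx=.9,fy=.9); b=cv2.resize(im2[130:270,170:400,::-1],(504,307))
a=cv2.resize(im[100:300,150:420,::-1],(395,293));b=cv2.resize(im2[130:270,190:380,::-1],(395,293))
cv2.imwrite("pics/w5.png",cv2.convertScaleAbs(np.hstack([a,b]),alpha=1.4))
i=viewer.camera_info("wrist");np.savez("w5.npz",**i)
E
```

```text
20.3 [ 560.35041275 -181.44177366  208.8144698 ] [ 0.18364848  0.11389434 -0.04990729]
```

View pics/w5.png

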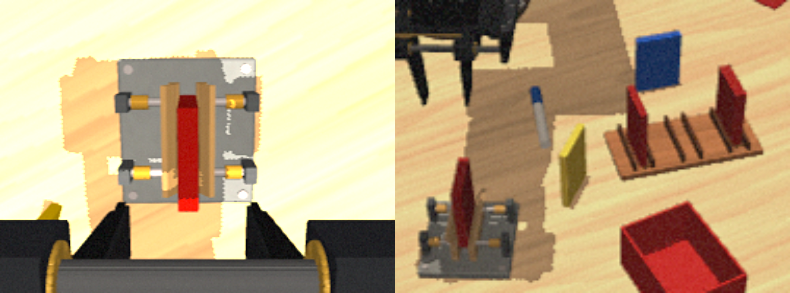

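The board stands upright and centred between the cheeks, clear of the gripper. The other two boards and the bystanders are in place.

```bash
python3 -c "
from cell import order
print(order.job_done())"
```

```text
the job is handed in; nothing more can be done
None
```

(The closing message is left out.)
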